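# Put the reagent bottles away in their colour-matched spill trays

### The job

Put the four reagent bottles away, each standing fully down on the floor of the tray that has the colour of its cap; the square bottle must be turned to fit its square tray. The red-capped acid goes first and the blue-capped alkali last, with the yellow and green ones in between in either order, and each bottle stays where it is until its turn. Keep the bottles upright, set them down rather than letting them drop, and leave the beaker and the steel dish where they are.

Things in the scene. Friction and masses are not known exactly. Their poses are not given: they have to be found in the camera images.
- bottle_red: round amber glass bottle with a RED cap (the acid): body 52 across and 72 tall, a narrow neck 26 across above it, cap 36 across, all upright; the cap is a straight cylinder filling the top 26 mm, and the whole bottle is 115 tall. Paper label with a stripe of the cap's colour. Rigid, closed, loose, 130 to 340 g. Origin: centre of the underside, z up.
- bottle_yellow: round wide aluminium bottle with a YELLOW cap: body 60 across and 50 tall, a narrow neck 34 across above it, cap 46 across, all upright; the cap is a straight cylinder filling the top 26 mm, and the whole bottle is 85 tall. Paper label with a stripe of the cap's colour. Rigid, closed, loose, 130 to 340 g. Origin: centre of the underside, z up.
- bottle_green: SQUARE grey plastic bottle with a GREEN cap: body 50 x 50 and 60 tall, a narrow neck 28 across above it, round cap 38 across, all upright; the cap is a straight cylinder filling the top 26 mm, and the whole bottle is 100 tall. Paper label with a stripe of the cap's colour. Rigid, closed, loose, 130 to 340 g. Origin: centre of the underside, z up; x and y are square to its sides.
- bottle_blue: round white plastic bottle with a BLUE cap (the alkali): body 48 across and 64 tall, a narrow neck 24 across above it, cap 32 across, all upright; the cap is a straight cylinder filling the top 26 mm, and the whole bottle is 105 tall. Paper label with a stripe of the cap's colour. Rigid, closed, loose, 130 to 340 g. Origin: centre of the underside, z up.
- tray_red: round RED tray fixed to the bench, 80 across outside, recess 68 across, wall 6 thick and 14 tall; the recess floor is 4 above the bench. Holder of the red-capped bottle. Origin: centre of the underside, on the bench, z up.
- tray_yellow: round YELLOW tray fixed to the bench, 88 across outside, recess 76 across, wall 6 thick and 14 tall; the recess floor is 4 above the bench. Holder of the yellow-capped bottle. Origin: centre of the underside, on the bench, z up.
- tray_green: SQUARE GREEN tray fixed to the bench, 78 x 78 outside, recess 66 x 66, wall 6 thick and 14 tall; the recess floor is 4 above the bench. Holder of the green-capped bottle. Origin: centre of the underside, on the bench, z up; x and y are square to its sides.
- tray_blue: round BLUE tray fixed to the bench, 76 across outside, recess 64 across, wall 6 thick and 14 tall; the recess floor is 4 above the bench. Holder of the blue-capped bottle. Origin: centre of the underside, on the bench, z up.
- beaker: bystander: small empty glass beaker, loose, 56 across and 55 tall, standing near the middle of the work. Origin: centre of the underside.
- dish: bystander: small empty dark steel dish, loose, 70 across at the rim and 28 tall, straight ahead beyond the beaker. Origin: centre of the underside.
Mind the look-alikes: they are no part of the job. Of the things that look like the tray_yellow, take the one that is farthest to the robot's left at the start.

How it is judged:
By the outcome, as a careful person would: the job done as asked, in the order asked, and still so for the second after the job is handed in, with the robot touching nothing.
It also fails if it takes over 99 s, if anything falls off the work surface, if the arm or the gripper's body presses on something with over 40 N, if the wrist force passes 120 N, or if a joint passes its speed limit or range.

### The arm

A 7-joint arm with a two-finger parallel gripper is mounted at the origin on the work surface. World frame = base frame: x ahead of the robot, y to its left, z up, the work surface at z = 0. Lengths are in m, angles in rad, forces in N, time in s.
With the tool pointing down it reaches from about 0.425 to 0.925 m from the base axis. Payload 6.8 kg.
Tool frame: the origin (TCP) lies at the very end of the fingers, on their centre line; the grasp point (between the pads) lies 19 mm behind it; z points along the fingers, y is the line along which they close (so a half turn about z gives the same grasp; the last joint's range is limited). The gripper opens to 85 mm and grips with 20 to 120 N. Pads are 22 mm wide; open, the fingers measure 114 mm over their backs; the gripper's body (76 mm by 85 mm) begins 54 mm behind the grasp point. The pads swing forward as they close: fully open they stand 13 mm farther back than shut.
Start: joints at [-1.335, 0.477, 0.022, 1.555, -0.011, 1.109, -0.083], TCP at [0.228, 0.636, 0.231] pointing down, gripper open.
Joint ranges: [-2.96, 2.96], [-0.34, 2.1], [-1.41, 1.46], [0.24, 2.44], [-1.37, 4.51], [0.17, 1.92], [-2.96, 2.96]. Speed limits (rad/s): [2.39, 2.39, 3.14, 3.14, 3.14, 3.14, 3.14].

### API

Orientations are given as a unit quaternion [w, x, y, z].
In Python, from station import bot gives the robot as it stands. The module is installed in compiled form; this text tells all that it offers.
- The arm moves only by the shell command python3 -m jog 'ROWS' [OPENING] [FORCE]. ROWS is JSON, a list of rows, each a list of 4 numbers: the shift along the tool's x, y, z in cm, then the turn about the tool's z in rad. In form: [[x, y, z, spin], ...]. A call has 1 to 20 rows; each row is the pose to reach, as a shift and turn from the pose commanded when the call began, along the tool's axes at that moment; what a row does not reach only later rows make up. A row lasts 1/12 s, in which the tool goes at most 41.7 mm and 7.16 degrees, less where a joint would pass 70% of its speed; a pose out of reach is approached as far as the arm can. A call with a gripper value outside its range is refused whole. OPENING is the closure, from -1 (fully open) to 1 (shut), set as the call begins (- or left out, the last holds). The fingers move at their own pace and stop on an object; FORCE is the grip in N (left out, the last holds). Time passes only in rows, so rows that repeat a pose let the fingers close. It gives the time, the measured TCP pose, the force, the opening and the grip force at its end, in the units of the state.
- bot.get_obs(): the state, without advancing time (a new reading comes with each control period).
- bot.read_camera(name): name is "side" or "top" or "wrist"; returns a dict with "pixels" (400x640x3 uint8, red, green, blue), "depth" (400x640 float32, m along the optical axis (not along the pixel's ray), 0 where there is no reading), "fovy" (degrees; the focal length in pixels is half the picture's height over the tangent of half this angle, whatever the lens; pixels are square), "cx", "cy" (the principal point, pixels), "pose" (4x4, takes a point from camera to world coordinates). Camera axes: x right, y down, z forward; pixel columns grow to the right and rows downward; lengths in m; the calibration is good to about 2 mm. A picture is of the moment at which its call begins.
- bot.hand_in(): hands the job in; it is judged then, once.
The state is a dict: "t": time; "q": joint angles; "joint_vel": joint speeds; "joint_torque": joint torques, N m; "eef_pos": TCP position; "tool_rot": TCP orientation; "contact_force": force on the tool from outside, world axes, zero at the start; "torque": the same for the moment, N m; "gripper_width": opening from 0.0 (shut) to 1.0 (fully open); "grasp_force": force on a finger pad.
Only numpy, scipy, OpenCV 4.12 (cv2) and the standard library are available. Lean on these libraries where they do the work, as an engineer would, in place of code of your own. Each camera call takes 0.05 s, during which the arm holds its last target. There are 200 camera calls.

## Working session

There is one attempt and no reset: what is moved stays moved. The work goes in short steps, Python scripts to look and compute and a shell command to move; the robot and the scene stay as the last step left them, time stands still between calls to the robot, and variables do not carry over. Pictures are saved under pics/ and viewed, at most 14 in all, crops included, and the job is handed in when it is done.

```bash
mkdir -p pics; python3 - <<'E'
from station import bot
import cv2,numpy as np
for n in("top","side"):
    c=bot.read_camera(n); cv2.imwrite(f"pics/{n}0.png",c["pixels"][:,:,::-1]); print(n,c["fovy"],c["cx"],c["cy"],np.round(c["pose"],3).tolist())
    np.savez(f"{n}0.npz",**c)
o=bot.get_obs();print(o)
E
```

```text
top 56.68649602402247 322.76255715797095 197.45043913812356 [[0.045, -0.975, 0.217, 0.382], [-0.999, -0.044, 0.009, -0.023], [0.0, -0.217, -0.976, 0.814], [0.0, 0.0, 0.0, 1.0]]
side 55.23303051790262 323.9000425809478 197.75212048830667 [[-0.69, -0.471, 0.549, 0.09], [-0.723, 0.443, -0.529, 0.411], [0.005, -0.763, -0.647, 0.568], [0.0, 0.0, 0.0, 1.0]]
{'t': 0.1, 'q': array([-1.33508843,  0.47775579,  0.02232774,  1.55635163, -0.01148124,
        1.10930643, -0.08310671]), 'joint_vel': array([-6.10804095e-05, -3.66462866e-04,  8.70442087e-07, -1.72729079e-03,
        2.28461595e-03, -8.33454200e-05, -6.30306514e-04]), 'joint_torque': array([ 4.97882036e-03, -5.97757030e+01,  1.61400195e+00, -2.81955636e+01,
        1.28938624e-02,  5.01172675e-03, -5.42709216e-06]), 'eef_pos': array([0.22735098, 0.63498757, 0.23039734]), 'tool_rot': array([-7.81102398e-05,  1.71041268e-01,  9.85263502e-01, -8.42947626e-04]), 'contact_force': array([ 0.70280123, -0.63601752, -0.62156511]), 'torque': array([-0.0053444 ,  0.0303836 ,  0.01373155]), 'grasp_force': 0.0, 'gripper_width': 1.0037067216990918}
```

View pics/top0.png

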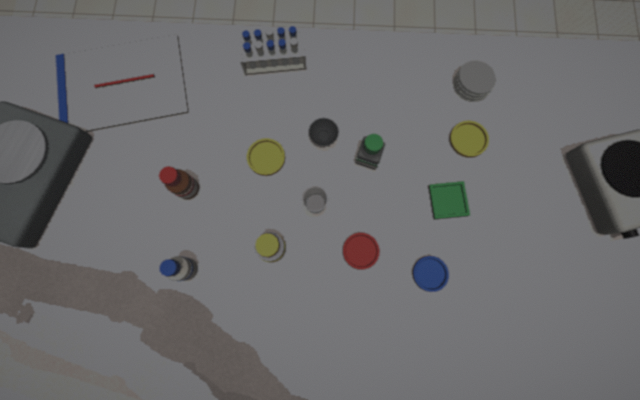

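View pics/side0.png

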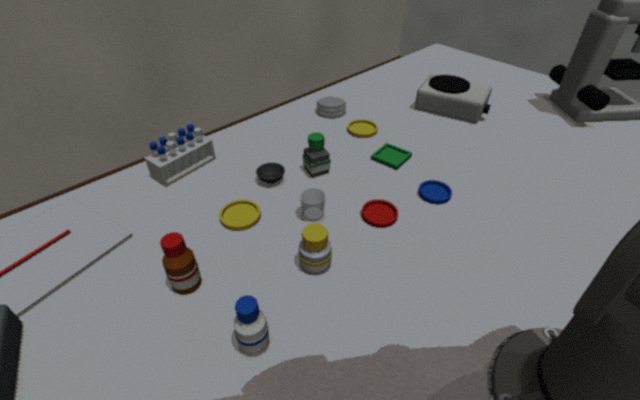

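The yellow trays are at (266,157) and (468,139) in the top view. The task says to take the one farthest to the robot's left. Image-left is +y, so that is (266,157). I'll triangulate and enlarge that crop.

```bash
cat > h.py <<'E'
import cv2,numpy as np
from scipy.spatial.transform import Rotation as R
def K(c): return 200/np.tan(np.radians(float(c["fovy"]))/2)
def ray(c,uv):
    f=K(c);d=np.array([(uv[0]-c["cx"])/f,(uv[1]-c["cy"])/f,1]);P=np.array(c["pose"]);return P[:3,3],P[:3,:3]@d/np.linalg.norm(d)
def plane(c,uv,z):
    o,d=ray(c,uv);return o+d*(z-o[2])/d[2]
def tri(r1,r2):
    (o1,d1),(o2,d2)=r1,r2
    s=np.linalg.lstsq(np.c_[d1,-d2],o2-o1,rcond=None)[0]
    a=o1+s[0]*d1;b=o2+s[1]*d2;return (a+b)/2,np.linalg.norm(a-b)
H={"red":[(0,6),(172,180)],"yellow":[(22,34)],"green":[(50,80)],"blue":[(105,128)]}
def blobs(c,col,amin=100,smin=110):
    h=cv2.cvtColor(np.ascontiguousarray(c["pixels"]),cv2.COLOR_RGB2HSV);m=0
    for a,b in H[col]: m=m|cv2.inRange(h,(a,smin,40),(b,255,255))
    out=[]
    for k in cv2.findContours(m,cv2.RETR_EXTERNAL,cv2.CHAIN_APPROX_NONE)[0]:
        k=cv2.convexHull(k);M=cv2.moments(k)
        if M["m00"]>amin: out.append((np.array([M["m10"],M["m01"]])/M["m00"]+0.0,M["m00"],k))
    return out
def tool(o): # wxyz
    q=o["tool_rot"];return R.from_quat(np.r_[q[1:],q[0]]).as_matrix()
E
python3 - <<'E'
from h import *
T=np.load("top0.npz");S=np.load("side0.npz")
for col in H:
    for n,c in(("top",T),("side",S)):
        for uv,a,k in blobs(c,col,60): print(col,n,uv.round(1),a,cv2.boundingRect(k), plane(c,uv,.007).round(3) if n=="top" else "")
    tb=blobs(T,col,60);sb=blobs(S,col,60)
    for t in tb:
        for s in sb:
            p,e=tri(ray(T,t[0]),ray(S,s[0]))
            if e<.012 and -.01<p[2]<.13: print("   ",col,t[0].round(),s[0].round(),p.round(4),"gap",round(e,4))
im=T["pixels"][100:220,220:520,::-1];cv2.imwrite("pics/crop.png",cv2.resize(im,None,fx=2.6,fy=2.6,interpolation=cv2.INTER_CUBIC))
E
```

```text
red top [360.5 250.6] 978.0 (343, 233, 36, 36) [ 0.448 -0.102  0.007]
red top [168.4 175.4] 233.0 (160, 167, 18, 19) [0.597 0.336 0.007]
red top [124.5  80.4] 119.5 (95, 75, 59, 12) [0.827 0.473 0.007]
red side [183.8 275.7] 156.0 (169, 268, 28, 14) 
red side [172.8 244.8] 461.5 (161, 233, 25, 25) 
red side [ 33. 253.] 274.5 (0, 230, 70, 46) 
red side [379.3 212.9] 754.5 (362, 200, 36, 27) 
    red [361. 251.] [379. 213.] [ 0.4479 -0.1016  0.0066] gap 0.0006
    red [168. 175.] [173. 245.] [0.5707 0.2927 0.1024] gap 0.0018
    red [125.  80.] [ 33. 253.] [0.8261 0.4721 0.011 ] gap 0.0027
yellow top [267.3 244.7] 364.5 (257, 234, 22, 22) [0.451 0.101 0.007]
yellow top [265.5 156.5] 989.0 (248, 139, 36, 36) [0.651 0.12  0.007]
yellow top [468.9 138.5] 987.0 (451, 121, 37, 36) [ 0.716 -0.346  0.007]
yellow side [313.8 259.4] 253.5 (299, 254, 32, 13) 
yellow side [314.3 236.8] 533.0 (302, 224, 25, 27) 
yellow side [239.6 214.5] 932.0 (220, 200, 40, 30) 
yellow side [361.9 128. ] 386.5 (348, 120, 29, 17) 
    yellow [267. 245.] [314. 259.] [0.4475 0.0971 0.0145] gap 0.0076
    yellow [267
[... 472 characters left out ...]
.] [ 0.5698 -0.2955  0.0062] gap 0.0019
    green [373. 142.] [316. 141.] [ 0.6662 -0.1159  0.0843] gap 0.0008
blue top [168.3 267.4] 198.5 (160, 260, 17, 16) [0.393 0.308 0.007]
blue top [430.3 273.4] 919.0 (413, 256, 35, 35) [ 0.406 -0.252  0.007]
blue top [61.3 87.5] 468.5 (56, 54, 11, 69) [0.802 0.621 0.007]
blue side [252.9 340.4] 139.5 (239, 334, 28, 12) 
blue side [246.7 309. ] 487.0 (235, 296, 24, 28) 
blue side [434.8 191.5] 572.0 (419, 180, 33, 24) 
blue side [158.4 145.1] 179.0 (149, 137, 17, 17) 
blue side [184.5 134.1] 229.5 (176, 124, 17, 21) 
    blue [168. 267.] [247. 309.] [0.3917 0.2724 0.0941] gap 0.0011
    blue [430. 273.] [435. 192.] [ 0.4065 -0.2515  0.0073] gap 0.0008
```

View pics/crop.png

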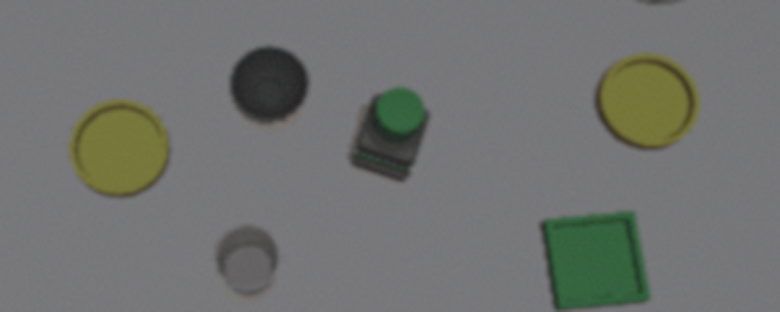

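The left yellow tray (crop (120,148), world ≈ (0.652, 0.121)) is confirmed as the target. The look-alike is at crop (648,100). Every cap and tray height matches the text to within 3 mm. Next I work out the approach to the red bottle.

```bash
cat > go.py <<'E'
import sys
from station import bot
from h import *
t=np.array(list(map(float,sys.argv[1:4])));o=bot.get_obs();M=tool(o)
print("cm",(M.T@(t-o["eef_pos"])*100).round(2),"yaw y-axis deg",np.degrees(np.arctan2(M[1,1],M[0,1])).round(1),"tilt",M[2,2].round(4),"pos",o["eef_pos"].round(4),"t",o["t"],"w",round(o["gripper_width"],3),"q",o["q"].round(2))
E
python3 go.py 0.571 0.293 0.17
```

```text
cm [-43.88 -20.61   6.08] yaw y-axis deg 70.3 tilt -1.0 pos [0.2274 0.635  0.2304] t 0.1 w 1.004 q [-1.34  0.48  0.02  1.56 -0.01  1.11 -0.08]
```

```bash
python3 -m jog '[[-22,-10.3,0,0],[-22,-10.3,0,0],[-22,-10.3,0,0],[-22,-10.3,0,0],[-22,-10.3,0,0],[-22,-10.3,0,0],[-43.9,-20.6,6,0],[-43.9,-20.6,6,0],[-43.9,-20.6,6,0],[-43.9,-20.6,6,0],[-43.9,-20.6,6,0],[-43.9,-20.6,6,0],[-43.9,-20.6,6,0],[-43.9,-20.6,6,0],[-43.9,-20.6,6,0]]' -1 70; python3 go.py 0.571 0.293 0.079; python3 - <<'E'
from station import bot
from h import *
c=bot.read_camera("wrist");np.savez("w0.npz",**c);cv2.imwrite("pics/w0.png",c["pixels"][:,:,::-1]);print(np.round(c["pose"],3))
for b in blobs(c,"red"): print(b[0],b[1],plane(c,b[0],.102),plane(c,b[0],.115))
E
```

```text
t: 1.35
eef_pos: [0.5709, 0.2938, 0.1708]
tool_rot: [-0.001, 0.171, 0.985, -0.0]
contact_force: [-0.6, 0.0, -0.2]
gripper_width: 1.0
grasp_force: 0.0
cm [-0.05 -0.06  9.18] yaw y-axis deg 70.3 tilt -1.0 pos [0.5709 0.2938 0.1708] t 1.35 w 1.0 q [-0.68  0.48  0.14  1.7  -0.08  0.96  0.72]
[[ 0.337  0.899  0.28   0.499]
 [ 0.941 -0.322 -0.102  0.32 ]
 [-0.001  0.298 -0.954  0.313]
 [ 0.     0.     0.     1.   ]]
[603.94099516 322.18273888] 378.5 [0.71986009 0.45959724 0.102     ] [0.70629518 0.45101183 0.115     ]
[314.44115922 212.61474833] 2841.0 [0.57059544 0.29165064 0.102     ] [0.56621632 0.29340071 0.115     ]
[321.61939103 159.65865385] 208.0 [0.53932455 0.30770362 0.102     ] [0.53686985 0.30846578 0.115     ]
```

View pics/w0.png

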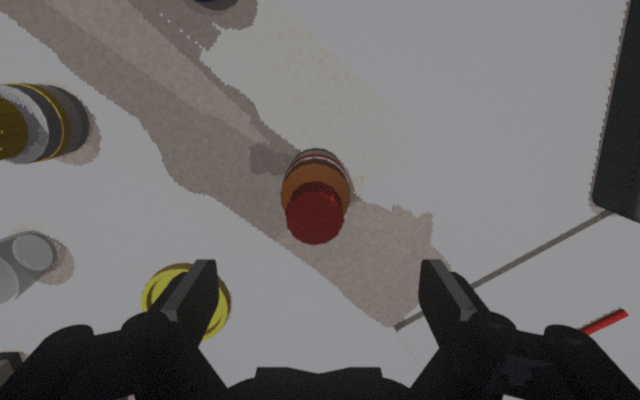

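The wrist view shows the red cap at (314,213), centred between the fingers, and agrees with the first fix to within 2 mm. I'm going down to grip it.

```bash
python3 -m jog '[[0,-0.1,2.5,0],[0,-0.1,5,0],[0,-0.1,7,0],[0,-0.1,8.5,0],[0,-0.1,9.2,0],[0,-0.1,9.2,0]]' -1 70;  python3 -m jog '[[0,0,0,0],[0,0,0,0],[0,0,0,0],[0,0,0,0],[0,0,0,0],[0,0,0,0],[0,0,0,0],[0,0,0,0],[0,0,0,0],[0,0,0,0]]' 1 70; python3 go.py 0.571 0.293 0.18
```

```text
t: 1.9
eef_pos: [0.5691, 0.2939, 0.0779]
tool_rot: [-0.001, 0.17, 0.985, -0.001]
contact_force: [0.0, 0.7, -0.2]
gripper_width: 0.999
grasp_force: 0.0
t: 2.73
eef_pos: [0.5717, 0.2928, 0.0805]
tool_rot: [0.001, 0.171, 0.985, 0.001]
contact_force: [-2.1, -1.1, 5.9]
gripper_width: 0.403
grasp_force: 69.2
cm [ 0.07  0.01 -9.95] yaw y-axis deg 70.3 tilt -1.0 pos [0.5717 0.2928 0.0805] t 2.7333 w 0.403 q [-0.66  0.59  0.12  1.76 -0.1   0.79  0.74]
```

```bash
python3 -m jog '[[0,0,-0.5,0],[0,0,-1.5,0],[0,0,-3.5,0],[0,0,-6,0],[0,0,-8.5,0],[0,0,-10.5,0],[0,0,-12,0],[0,0,-12,0]]'; python3 go.py 0.448 -0.102 0.20;python3 - <<'E'
from station import bot
from h import *
c=bot.read_camera("side");cv2.imwrite("pics/s1.png",c["pixels"][:,:,::-1])
E
```

```text
t: 3.4
eef_pos: [0.5728, 0.2936, 0.2036]
tool_rot: [0.002, 0.171, 0.985, 0.002]
contact_force: [1.1, 1.2, -2.1]
gripper_width: 0.404
grasp_force: 70.0
cm [ -1.59 -41.45   0.15] yaw y-axis deg 70.3 tilt -1.0 pos [0.5728 0.2936 0.2036] t 3.4 w 0.404 q [-0.68  0.45  0.15  1.68 -0.08  1.02  0.72]
```

View pics/s1.png

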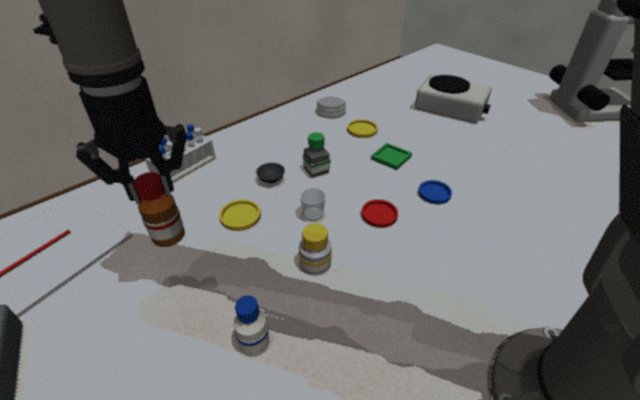

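The red bottle hangs upright at (160,218) and everything else is undisturbed. I'm carrying it to the red tray.

```bash
python3 -m jog '[[0,-0.7,0,0],[-0.1,-2,0,0],[-0.2,-4,0,0],[-0.3,-7,0,0],[-0.4,-10,0,0],[-0.5,-13,0,0],[-0.6,-16,0,0],[-0.7,-19,0,0],[-0.9,-22,0,0],[-1,-25,0,0],[-1.1,-28,0,0],[-1.2,-31,0,0],[-1.3,-34,0,0],[-1.4,-37,0,0],[-1.5,-39,0,0],[-1.6,-40.5,0,0],[-1.6,-41.2,0,0],[-1.6,-41.5,0,0],[-1.6,-41.5,0,0],[-1.6,-41.5,0,0]]'; python3 go.py 0.448 -0.102 0.0845
```

```text
t: 5.12
eef_pos: [0.4461, -0.1026, 0.199]
tool_rot: [-0.0, 0.171, 0.985, 0.0]
contact_force: [0.1, 0.2, -3.0]
gripper_width: 0.406
grasp_force: 70.0
cm [-0.16  0.12 11.45] yaw y-axis deg 70.4 tilt -1.0 pos [ 0.4461 -0.1026  0.199 ] t 5.1167 w 0.406 q [-0.2   0.15  0.32  2.11 -0.06  0.89  1.39]
```

```bash
python3 -m jog '[[-0.1,0.1,1,0],[-0.2,0.1,3,0],[-0.2,0.1,5.5,0],[-0.2,0.1,8,0],[-0.2,0.1,9.5,0],[-0.2,0.1,10.3,0],[-0.2,0.1,10.6,0],[-0.2,0.1,10.9,0],[-0.2,0.1,11.1,0],[-0.2,0.1,11.3,0],[-0.2,0.1,11.3,0],[-0.2,0.1,11.3,0]]'; python3 go.py 0.448 -0.102 0.0845
```

```text
t: 6.12
eef_pos: [0.4488, -0.1032, 0.0868]
tool_rot: [0.001, 0.171, 0.985, 0.0]
contact_force: [-0.5, 0.1, -2.5]
gripper_width: 0.403
grasp_force: 70.1
cm [0.12 0.08 0.23] yaw y-axis deg 70.3 tilt -1.0 pos [ 0.4488 -0.1032  0.0868] t 6.1167 w 0.403 q [-0.15  0.35  0.28  2.2  -0.17  0.62  1.48]
```

```bash
python3 -m jog '[[0.1,0,0.1,0],[0.1,0,0.2,0],[0.1,0,0.3,0],[0.1,0,0.35,0],[0.1,0,0.35,0]]'; python3 go.py 0.448 -0.102 0.0845
```

```text
t: 6.53
eef_pos: [0.4485, -0.1033, 0.0844]
tool_rot: [0.001, 0.171, 0.985, 0.0]
contact_force: [-5.8, -0.2, 17.7]
gripper_width: 0.399
grasp_force: 72.4
cm [ 0.09  0.11 -0.01] yaw y-axis deg 70.3 tilt -1.0 pos [ 0.4485 -0.1033  0.0844] t 6.5333 w 0.399 q [-0.15  0.35  0.28  2.2  -0.17  0.61  1.49]
```

It's in contact with the tray floor at the expected height, so I release and rise.

```bash
python3 -m jog '[[0.1,0,-0.1,0],[0.1,0,-0.1,0],[0.1,0,-0.1,0],[0.1,0,-0.1,0],[0.1,0,-0.1,0],[0.1,0,-0.1,0],[0.1,0,-3,0],[0.1,0,-6,0],[0.1,0,-10,0],[0.1,0,-10,0],[0.1,0,-10,0]]' -1; python3 go.py 0.446 0.091 0.15; python3 - <<'E'
from station import bot
from h import *
T=bot.read_camera("top");S=bot.read_camera("side")
for col in("red","yellow"):
  tb=blobs(T,col,60);sb=blobs(S,col,60)
  for t in tb:
    for s in sb:
        p,e=tri(ray(T,t[0]),ray(S,s[0]))
        if e<.006 and -.01<p[2]<.13: print("   ",col,t[0].round(),s[0].round(),p.round(4),"gap",round(e,4))
E
```

```text
t: 7.45
eef_pos: [0.4482, -0.1026, 0.1848]
tool_rot: [0.002, 0.171, 0.985, 0.001]
contact_force: [-0.1, 0.7, -1.0]
gripper_width: 1.001
grasp_force: 0.0
cm [ 6.74 18.14  3.48] yaw y-axis deg 70.3 tilt -1.0 pos [ 0.4482 -0.1026  0.1848] t 7.45 w 1.001 q [-0.21  0.18  0.33  2.12 -0.08  0.85  1.4 ]
    red [124.  81.] [ 33. 253.] [0.8244 0.4718 0.0127] gap 0.0021
    yellow [267. 245.] [314. 237.] [0.4457 0.091  0.0715] gap 0.0001
    yellow [266. 157.] [240. 214.] [0.6523 0.1209 0.0058] gap 0.0015
```

```bash
python3 -m jog '[[1.5,4,0,0],[3,8,0,0],[4.5,12,0,0],[6,16,2,0],[6.7,18.1,3.5,0],[6.7,18.1,3.5,0],[6.7,18.1,3.5,0],[6.7,18.1,3.5,0]]'; python3 go.py 0.446 0.091 0.051; python3 - <<'E'
from station import bot
from h import *
T=bot.read_camera("top");S=bot.read_camera("side");c=bot.read_camera("wrist")
for b in blobs(c,"yellow"): print(b[0],b[1],plane(c,b[0],.072))
for col in("red",):
  tb=blobs(T,col,60);sb=blobs(S,col,60)
  for t in tb:
    for s in sb:
        p,e=tri(ray(T,t[0]),ray(S,s[0]))
        if e<.006 and -.01<p[2]<.13: print("   ",col,t[0].round(),s[0].round(),p.round(4),"gap",round(e,4))
cv2.imwrite("pics/t2.png",np.vstack([T["pixels"][100:300,100:500],S["pixels"][120:320,200:600]])[:,:,::-1])
E
```

```text
t: 8.22
eef_pos: [0.4437, 0.0895, 0.1467]
tool_rot: [-0.001, 0.171, 0.985, -0.001]
contact_force: [0.7, -0.3, -0.3]
gripper_width: 0.998
grasp_force: 0.0
cm [-0.18  0.25  9.57] yaw y-axis deg 70.3 tilt -1.0 pos [0.4437 0.0895 0.1467] t 8.2167 w 0.998 q [-0.5   0.23  0.19  2.16 -0.06  0.76  0.95]
[406.11981224 352.5790257 ] 2911.5 [0.57781616 0.11290963 0.072     ]
[319.64965986 199.28843537] 245.0 [0.43880445 0.09223014 0.072     ]
[343.17953795 196.68118812] 252.5 [0.44237062 0.10746571 0.072     ]
[325.24603175 186.84070295] 294.0 [0.4319922  0.09857366 0.072     ]
    red [360. 251.] [379. 213.] [ 0.4477 -0.1016  0.0062] gap 0.0007
    red [360. 251.] [386. 176.] [ 0.438  -0.0909  0.1191] gap 0.0007
    red [124.  81.] [ 33. 253.] [0.8245 0.4714 0.0128] gap 0.002
```

View pics/t2.png

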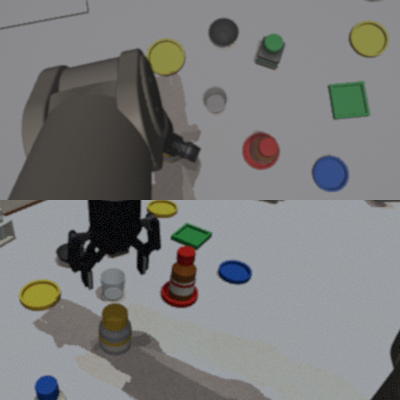

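Red is standing in its tray (composite (262,150) from the top, (183,290) from the side). The yellow position is unchanged across two fixes, so I'm going down on it.

```bash
python3 -m jog '[[-0.2,0.2,2.5,0],[-0.2,0.2,5,0],[-0.2,0.2,7,0],[-0.2,0.2,8.5,0],[-0.2,0.2,9.2,0],[-0.2,0.2,9.4,0],[-0.2,0.2,9.4,0]]' -1;  python3 -m jog '[[0,0,0,0],[0,0,0,0],[0,0,0,0],[0,0,0,0],[0,0,0,0],[0,0,0,0],[0,0,0,0],[0,0,0,0]]' 1 70; python3 go.py 0.446 0.091 0.18
```

```text
t: 8.95
eef_pos: [0.4473, 0.0911, 0.054]
tool_rot: [-0.0, 0.172, 0.985, -0.0]
contact_force: [0.6, -0.2, 0.1]
gripper_width: 0.999
grasp_force: 0.0
t: 9.62
eef_pos: [0.4477, 0.0917, 0.0548]
tool_rot: [0.001, 0.171, 0.985, 0.0]
contact_force: [-1.4, -0.8, 8.5]
gripper_width: 0.521
grasp_force: 70.1
cm [  0.12  -0.11 -12.52] yaw y-axis deg 70.3 tilt -1.0 pos [0.4477 0.0917 0.0548] t 9.6167 w 0.521 q [-0.47  0.4   0.15  2.21 -0.12  0.53  1.  ]
```

```bash
python3 -m jog '[[0,0,-0.5,0],[0,0,-1.5,0],[0,0,-3.5,0],[0,0,-6,0],[0,0,-8.5,0],[0,0,-10,0],[0,0,-10.5,0],[0,0,-10.5,0]]'; python3 go.py 0.652 0.121 0.16
```

```text
t: 10.28
eef_pos: [0.4477, 0.092, 0.1603]
tool_rot: [0.001, 0.171, 0.985, 0.001]
contact_force: [0.1, 0.3, -2.4]
gripper_width: 0.517
grasp_force: 71.9
cm [-18.25   9.61   0.09] yaw y-axis deg 70.3 tilt -1.0 pos [0.4477 0.092  0.1603] t 10.2833 w 0.517 q [-0.51  0.21  0.19  2.14 -0.06  0.79  0.95]
```

```bash
python3 -m jog '[[-0.6,0.3,0,0],[-1.8,1,0,0],[-3.8,2,0,0],[-6.2,3.3,0,0],[-8.7,4.6,0,0],[-11.2,5.9,0,0],[-13.6,7.2,0,0],[-15.8,8.3,0,0],[-17.3,9.1,0,0],[-18,9.5,0,0],[-18.3,9.6,0,0],[-18.3,9.6,0,0],[-18.3,9.6,0,0]]'; python3 go.py 0.652 0.121 0.0588
```

```text
t: 11.37
eef_pos: [0.6505, 0.1201, 0.1579]
tool_rot: [-0.001, 0.171, 0.985, -0.0]
contact_force: [-0.1, -1.1, -2.5]
gripper_width: 0.522
grasp_force: 71.9
cm [-0.13  0.15  9.91] yaw y-axis deg 70.3 tilt -1.0 pos [0.6505 0.1201 0.1579] t 11.3667 w 0.522 q [-0.42  0.53  0.2   1.67 -0.12  0.96  1.05]
```

```bash
python3 -m jog '[[0,0.1,1,0],[-0.1,0.1,3,0],[-0.1,0.1,5,0],[-0.1,0.1,7,0],[-0.1,0.1,8.3,0],[-0.1,0.1,9,0],[-0.1,0.1,9.3,0],[-0.1,0.1,9.6,0],[-0.1,0.1,9.6,0],[-0.1,0.1,9.6,0]]'; python3 go.py 0.652 0.121 0.0588
```

```text
t: 12.2
eef_pos: [0.6536, 0.1211, 0.0637]
tool_rot: [0.001, 0.171, 0.985, 0.0]
contact_force: [-0.0, 0.1, -2.2]
gripper_width: 0.523
grasp_force: 71.9
cm [ 0.15 -0.06  0.49] yaw y-axis deg 70.3 tilt -1.0 pos [0.6536 0.1211 0.0637] t 12.2 w 0.523 q [-0.4   0.65  0.18  1.72 -0.15  0.79  1.07]
```

```bash
python3 -m jog '[[0.1,0,0.15,0],[0.1,0,0.3,0],[0.1,0,0.4,0],[0.1,0,0.5,0],[0.1,0,0.6,0],[0.1,0,0.6,0]]'; python3 go.py 0.652 0.121 0.0588
```

```text
t: 12.7
eef_pos: [0.6527, 0.1212, 0.0589]
tool_rot: [0.0, 0.171, 0.985, 0.0]
contact_force: [-4.5, -1.5, 12.1]
gripper_width: 0.517
grasp_force: 73.7
cm [ 0.05 -0.04  0.01] yaw y-axis deg 70.3 tilt -1.0 pos [0.6527 0.1212 0.0589] t 12.7 w 0.517 q [-0.4   0.65  0.18  1.72 -0.15  0.78  1.07]
```

```bash
python3 -m jog '[[0,0,-0.1,0],[0,0,-0.1,0],[0,0,-0.1,0],[0,0,-0.1,0],[0,0,-0.1,0],[0,0,-0.1,0],[0,0,-3,0],[0,0,-6,0],[0,0,-10,0],[0,0,-11,0],[0,0,-11,0],[0,0,-11,0]]' -1; python3 go.py 0.666 -0.116 0.17
```

```text
t: 13.7
eef_pos: [0.6523, 0.1215, 0.1674]
tool_rot: [0.001, 0.171, 0.985, 0.0]
contact_force: [-1.3, -0.7, -1.1]
gripper_width: 1.003
grasp_force: 0.0
cm [ -9.29 -21.9   -0.27] yaw y-axis deg 70.3 tilt -1.0 pos [0.6523 0.1215 0.1674] t 13.7 w 1.003 q [-0.42  0.52  0.2   1.66 -0.12  0.97  1.05]
```

```bash
python3 -m jog '[[-1.5,-3.5,0,0],[-3,-7,0,0],[-4.5,-10.5,0,0],[-6,-14,0,0],[-7.5,-17.5,0,0],[-8.7,-20.5,0,0],[-9.3,-21.9,0,0],[-9.3,-21.9,0,0],[-9.3,-21.9,0,0]]'; python3 go.py 0.666 -0.116 0.066; python3 - <<'E'
from station import bot
from h import *
T=bot.read_camera("top");S=bot.read_camera("side");c=bot.read_camera("wrist");np.savez("w3.npz",**c)
for b in blobs(c,"green"): print(b[0],b[1],plane(c,b[0],.087))
for col in("yellow",):
  for t in blobs(T,col,60):
    for s in blobs(S,col,60):
        p,e=tri(ray(T,t[0]),ray(S,s[0]))
        if e<.006 and -.01<p[2]<.13: print("   ",col,t[0].round(),s[0].round(),p.round(4),"gap",round(e,4))
cv2.imwrite("pics/t3.png",np.hstack([c["pixels"][50:350,120:520],np.vstack([T["pixels"][60:210,200:600],S["pixels"][110:260,180:580]])])[:,:,::-1])
E
```

```text
t: 14.45
eef_pos: [0.665, -0.1164, 0.1652]
tool_rot: [-0.001, 0.172, 0.985, 0.0]
contact_force: [0.2, 1.5, 0.0]
gripper_width: 0.995
grasp_force: 0.0
cm [-0.11  0.07  9.92] yaw y-axis deg 70.2 tilt -1.0 pos [ 0.665  -0.1164  0.1652] t 14.45 w 0.995 q [-0.08  0.55  0.24  1.63 -0.15  0.99  1.43]
[316.1198516  205.54889015] 2650.5 [ 0.66416524 -0.11389178  0.087     ]
[ 81.41562006 142.35904423] 8440.0 [ 0.57391011 -0.24081954  0.087     ]
    yellow [260. 145.] [235. 190.] [0.6524 0.1207 0.0749] gap 0.0005
```

View pics/t3.png

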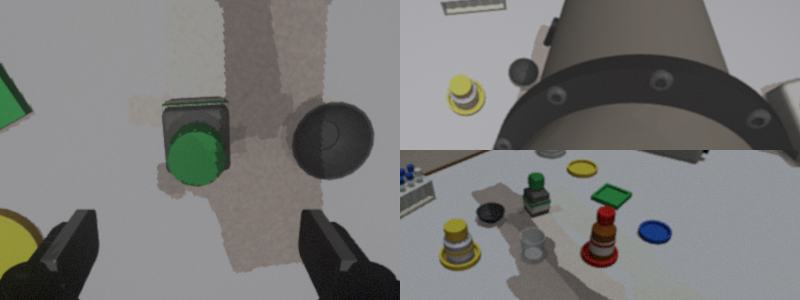

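Yellow stands in its tray (cap centre measured at z = 0.075, expected 0.076). In the wrist crop the green cap is at (196,157) and the body edges run almost parallel to the tool. I'll measure the bottle and tray angles.

```bash
python3 - <<'E'
from h import *
c=np.load("w3.npz");T=np.load("top0.npz")
g=cv2.cvtColor(c["pixels"],cv2.COLOR_RGB2GRAY)[130:240,270:370]
e=cv2.Canny(cv2.GaussianBlur(g,(3,3),0),30,80)
for l in cv2.HoughLinesP(e,1,np.pi/360,22,minLineLength=35,maxLineGap=4)[:,0]:
    a=plane(c,l[:2]+[270,130],.05);b=plane(c,l[2:]+[270,130],.05);d=b-a
    print(l+[270,130]*2,"img",round(np.degrees(np.arctan2(l[3]-l[1],l[2]-l[0])),1),"world",round(np.degrees(np.arctan2(d[1],d[0]))%90,1))
for n,cc in(("top",T),("side",np.load("side0.npz"))):
  for uv,a,k in blobs(cc,"green",500):
    w=np.array([plane(cc,q,.014)[:2]*1000 for q in k[:,0].astype(float)],np.float32)
    r=cv2.minAreaRect(w);print(n,"tray",r)
E
```

```text
[286 157 344 154] img -3.0 world 73.4
[291 148 337 146] img -2.5 world 73.0
[349 164 350 215] img 88.9 world 73.1
[283 161 348 158] img -2.6 world 73.1
[282 169 286 219] img 85.4 world 73.2
top tray ((567.5256958007812, -293.2122497558594), (74.12256622314453, 75.14134979248047), 8.4557466506958)
side tray ((565.2359008789062, -286.4118347167969), (80.9746322631836, 87.73892211914062), 8.092384338378906)
```

```bash
python3 -m jog '[[-0.1,0.1,2.5,0],[-0.1,0.1,5,0],[-0.1,0.1,7,0],[-0.1,0.1,8.5,0],[-0.1,0.1,9.5,0],[-0.1,0.1,9.9,0],[-0.1,0.1,9.9,0]]' -1;  python3 -m jog '[[0,0,0,0],[0,0,0,0],[0,0,0,0],[0,0,0,0],[0,0,0,0],[0,0,0,0],[0,0,0,0],[0,0,0,0],[0,0,0,0]]' 1 70; python3 go.py 0.666 -0.116 0.066
```

```text
t: 15.18
eef_pos: [0.6667, -0.1143, 0.067]
tool_rot: [-0.001, 0.17, 0.985, 0.0]
contact_force: [0.0, -0.2, 0.5]
gripper_width: 1.001
grasp_force: 0.0
t: 15.93
eef_pos: [0.668, -0.1156, 0.069]
tool_rot: [0.001, 0.171, 0.985, 0.0]
contact_force: [-0.3, 0.9, 5.7]
gripper_width: 0.424
grasp_force: 70.2
cm [ 0.18 -0.1   0.3 ] yaw y-axis deg 70.3 tilt -1.0 pos [ 0.668  -0.1156  0.069 ] t 15.9333 w 0.424 q [-0.07  0.66  0.21  1.68 -0.18  0.82  1.45]
```

```bash
python3 -m jog '[[0,0,-0.5,0],[0,0,-1.5,0],[0,0,-3.5,0],[0,0,-6,0],[0,0,-8.5,0],[0,0,-10,0],[0,0,-10.5,0],[0,0,-10.5,0]]'; python3 go.py 0.569 -0.295 0.17
```

```text
t: 16.6
eef_pos: [0.6677, -0.1158, 0.1745]
tool_rot: [0.001, 0.171, 0.985, 0.0]
contact_force: [-0.8, -0.4, -2.0]
gripper_width: 0.429
grasp_force: 70.3
cm [  3.25 -20.19   0.42] yaw y-axis deg 70.3 tilt -1.0 pos [ 0.6677 -0.1158  0.1745] t 16.6 w 0.429 q [-0.09  0.54  0.24  1.62 -0.15  1.    1.42]
```

```bash
python3 -m jog '[[0.1,-0.6,0,0],[0.3,-2,0,-0.03],[0.6,-4,0,-0.08],[1,-6.5,0,-0.14],[1.4,-9,0,-0.2],[1.8,-11.5,0,-0.26],[2.2,-14,0,-0.32],[2.6,-16.5,0,-0.38],[2.9,-18.5,0,-0.42],[3.1,-19.7,0,-0.44],[3.2,-20.2,0.2,-0.44],[3.2,-20.2,0.2,-0.44],[3.2,-20.2,0.2,-0.44],[3.2,-20.2,0.2,-0.44]]'; python3 go.py 0.569 -0.295 0.073; python3 - <<'E'
from station import bot
from h import *
c=bot.read_camera("wrist");cv2.imwrite("pics/w4.png",c["pixels"][:,:,::-1])
S=bot.read_camera("side");np.savez("s4.npz",**S);np.savez("w4.npz",**c)
E
```

```text
t: 17.77
eef_pos: [0.5694, -0.2932, 0.1701]
tool_rot: [-0.0, -0.049, 0.999, 0.001]
contact_force: [0.0, -0.2, -3.4]
gripper_width: 0.427
grasp_force: 70.3
cm [ 0.05 -0.19  9.71] yaw y-axis deg 95.6 tilt -1.0 pos [ 0.5694 -0.2932  0.1701] t 17.7667 w 0.427 q [ 0.26  0.48  0.16  1.71 -0.09  0.96  2.13]
```

View pics/w4.png

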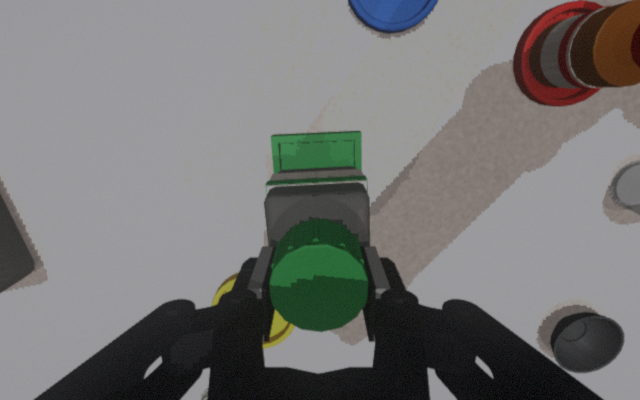

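The bottle's stripe (268–367, row 180) runs parallel to the tray edge (272–360, row 133) and is centred on it, so I lower it.

```bash
python3 -m jog '[[0,-0.1,1,0],[0,-0.1,3,0],[0,-0.1,5,0],[0,-0.1,7,0],[0,-0.1,8.2,0],[0,-0.1,8.9,0],[0,-0.1,9.2,0],[0,-0.1,9.4,0],[0,-0.1,9.4,0],[0,-0.1,9.4,0]]'; python3 go.py 0.569 -0.295 0.073
```

```text
t: 18.7
eef_pos: [0.5696, -0.2963, 0.0777]
tool_rot: [0.001, -0.048, 0.999, -0.0]
contact_force: [0.4, -1.2, -2.6]
gripper_width: 0.428
grasp_force: 70.3
cm [0.05 0.14 0.47] yaw y-axis deg 95.5 tilt -1.0 pos [ 0.5696 -0.2963  0.0777] t 18.7 w 0.428 q [ 0.28  0.6   0.15  1.77 -0.12  0.79  2.15]
```

```bash
python3 -m jog '[[0,0.1,0.15,0],[0,0.1,0.3,0],[0,0.1,0.4,0],[0,0.1,0.5,0],[0,0.1,0.6,0],[0,0.1,0.6,0]]'; python3 go.py 0.569 -0.295 0.073
```

```text
t: 19.2
eef_pos: [0.57, -0.2952, 0.075]
tool_rot: [0.001, -0.048, 0.999, -0.0]
contact_force: [-8.3, 5.1, 24.5]
gripper_width: 0.425
grasp_force: 73.2
cm [0.09 0.02 0.2 ] yaw y-axis deg 95.5 tilt -1.0 pos [ 0.57   -0.2952  0.075 ] t 19.2 w 0.425 q [ 0.28  0.6   0.14  1.77 -0.12  0.78  2.15]
```

Contact came 2 mm above the predicted floor height. Sitting on the wall would have stopped it about 10 mm high, so it's down. I release and rise, then check the view.

```bash
python3 -m jog '[[0,0.1,0.4,0],[0,0.1,0.4,0],[0,0.1,0.4,0],[0,0.1,0.4,0],[0,0.1,0.4,0],[0,0.1,0.4,0],[0,0.1,-3,0],[0,0.1,-6,0],[0,0.1,-10,0],[0,0.1,-11,0],[0,0.1,-11,0],[0,0.1,-11,0]]' -1; python3 go.py 0.392 0.272 0.19;  python3 - <<'E'
from station import bot
from h import *
c=bot.read_camera("wrist");S=bot.read_camera("side")
cv2.imwrite("pics/w5.png",np.hstack([c["pixels"][50:350,120:520],S["pixels"][50:350,200:600]])[:,:,::-1])
for b in blobs(c,"green"): print(b[0],b[1],plane(c,b[0],.091))
E
```

```text
t: 20.2
eef_pos: [0.569, -0.2941, 0.1813]
tool_rot: [0.001, -0.048, 0.999, -0.0]
contact_force: [0.3, -0.0, -1.0]
gripper_width: 1.003
grasp_force: 0.0
cm [12.18 58.05 -0.92] yaw y-axis deg 95.5 tilt -1.0 pos [ 0.569  -0.2941  0.1813] t 20.2 w 1.003 q [ 0.26  0.47  0.17  1.7  -0.09  0.98  2.13]
[317.17414675 196.80972735] 2573.5 [ 0.5658249 -0.295      0.091    ]
[318.6828616  172.42683803] 6730.5 [ 0.54817187 -0.29564015  0.091     ]
```

View pics/w5.png

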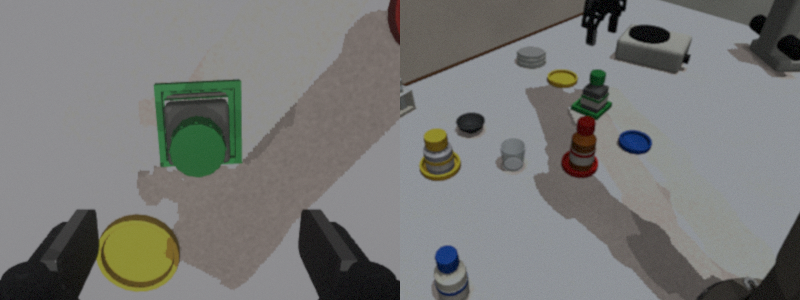

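Green sits square in its tray (wrist crop (198,130)), and red and yellow are unmoved. I go to the blue bottle.

```bash
python3 -m jog '[[0.8,4,-1.5,0],[1.6,8,-1.5,0],[2.4,12,-1.5,0],[3.2,16,-1.5,0],[4,20,-1.5,0],[4.8,24,-1.5,0],[5.6,28,-1.5,0],[6.4,32,-1.5,0],[7.2,36,-1.5,0],[8,40,-1.5,0],[8.8,44,-1.5,0],[9.8,48,-1.5,0],[11,52,-1,0],[12,56,-1,0],[12.2,58,-0.5,0],[12.2,58,0,0],[12.2,58,1,0],[12.2,58,1,0],[12.2,58,1,0]]'; python3 go.py 0.392 0.272 0.070;  python3 - <<'E'
from station import bot
from h import *
c=bot.read_camera("wrist")
for b in blobs(c,"blue"): print(b[0],b[1],plane(c,b[0],.092))
E
```

```text
t: 21.88
eef_pos: [0.3913, 0.2695, 0.1693]
tool_rot: [-0.001, -0.047, 0.999, -0.001]
contact_force: [-0.0, 0.2, 0.9]
gripper_width: 0.999
grasp_force: 0.0
cm [-0.12  0.27  9.93] yaw y-axis deg 95.4 tilt -1.0 pos [0.3913 0.2695 0.1693] t 21.8833 w 0.999 q [-0.6   0.24 -0.16  2.07  0.05  0.84  0.88]
[321.17270682 210.63275848] 2000.5 [0.39323041 0.27167514 0.092     ]
```

The wrist fix (0.393, 0.272) matches the triangulated position.

```bash
python3 -m jog '[[-0.1,0.2,2.5,0],[-0.1,0.2,5,0],[-0.1,0.2,7,0],[-0.1,0.2,8.5,0],[-0.1,0.2,9.5,0],[-0.1,0.2,9.9,0],[-0.1,0.2,9.9,0]]' -1;  python3 -m jog '[[0,0,0,0],[0,0,0,0],[0,0,0,0],[0,0,0,0],[0,0,0,0],[0,0,0,0],[0,0,0,0],[0,0,0,0],[0,0,0,0],[0,0,0,0]]' 1 70; python3 -m jog '[[0,0,-0.5,0],[0,0,-1.5,0],[0,0,-3.5,0],[0,0,-6,0],[0,0,-8.5,0],[0,0,-11,0],[0,0,-13,0],[0,0,-13.5,0],[0,0,-13.5,0]]'; python3 go.py 0.406 -0.2515 0.2
```

```text
t: 22.52
eef_pos: [0.3925, 0.273, 0.0714]
tool_rot: [-0.0, -0.048, 0.999, -0.0]
contact_force: [0.5, -0.1, 0.4]
gripper_width: 0.998
grasp_force: 0.0
t: 23.35
eef_pos: [0.3929, 0.2738, 0.0725]
tool_rot: [0.001, -0.048, 0.999, 0.0]
contact_force: [-0.1, -0.5, 6.0]
gripper_width: 0.356
grasp_force: 68.6
t: 24.1
eef_pos: [0.3931, 0.2743, 0.2086]
tool_rot: [0.002, -0.048, 0.999, 0.001]
contact_force: [-0.3, -0.1, -2.3]
gripper_width: 0.358
grasp_force: 69.3
cm [  3.77 -52.47   0.74] yaw y-axis deg 95.5 tilt -1.0 pos [0.3931 0.2743 0.2086] t 24.1 w 0.358 q [-0.59  0.19 -0.16  2.03  0.04  0.93  0.89]
```

The straight path would run inside the minimum reach and pass close to red, so I arc outward around it.

```bash
python3 -m jog '[[-0.2,-0.6,0,0],[-0.8,-2,0,0],[-1.6,-4.2,0,0],[-2.7,-7,0,0],[-3.9,-10,0,0],[-5.1,-13,0,0],[-6.2,-16.1,0,0],[-7.2,-19.2,0,0],[-8.2,-22.3,0,0],[-9.2,-25.4,0,0],[-10,-28.5,0,0],[-10,-31.5,0,0],[-10,-34.5,0,0],[-9.9,-37.3,0,0],[-9.8,-39.4,0,0],[-9.8,-40.3,0,0],[-9.8,-40.5,0,0],[-9.8,-40.5,0,0]]'; python3 go.py 0.406 -0.2515 0.2
```

```text
t: 25.6
eef_pos: [0.5282, -0.1198, 0.2056]
tool_rot: [-0.001, -0.048, 0.999, 0.0]
contact_force: [-0.6, 0.3, -1.6]
gripper_width: 0.354
grasp_force: 69.3
cm [ 13.42 -11.94   0.58] yaw y-axis deg 95.5 tilt -1.0 pos [ 0.5282 -0.1198  0.2056] t 25.6 w 0.354 q [ 0.01  0.29  0.11  1.91 -0.04  0.95  1.81]
```

```bash
python3 -m jog '[[0.4,-0.6,0,0],[1.2,-2,0,0],[2.5,-4,0,0],[4,-6.2,0,0],[5.8,-8.3,0,0],[8,-10,0,0],[10.2,-11,0,0],[12,-11.6,0,0],[13,-11.9,0,0],[13.4,-11.9,0,0],[13.4,-11.9,0,0],[13.4,-11.9,0,0],[13.4,-11.9,0,0]]'; python3 go.py 0.406 -0.2515 0.0765; python3 - <<'E'
from station import bot
from h import *
c=bot.read_camera("wrist");cv2.imwrite("pics/w6.png",c["pixels"][:,:,::-1])
E
```

```text
t: 26.68
eef_pos: [0.4083, -0.2503, 0.2069]
tool_rot: [0.0, -0.049, 0.999, 0.0]
contact_force: [0.2, 0.2, -0.9]
gripper_width: 0.356
grasp_force: 69.3
cm [ 0.25 -0.09 13.04] yaw y-axis deg 95.6 tilt -1.0 pos [ 0.4083 -0.2503  0.2069] t 26.6833 w 0.356 q [ 0.24  0.18  0.2   2.05 -0.04  0.92  2.14]
```

View pics/w6.png

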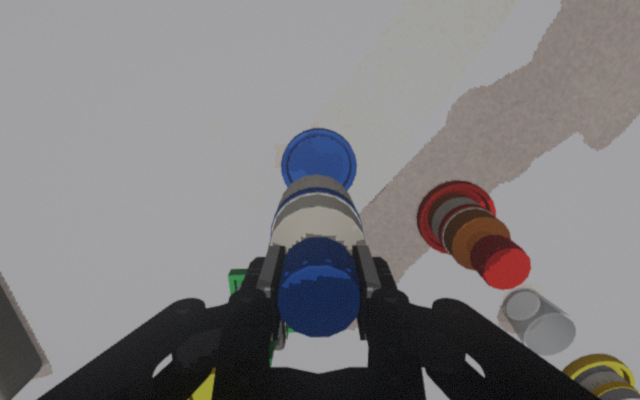

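Blue is upright over its tray (tray at (319,163), bottle axis at ≈ 319), so I lower it.

```bash
python3 -m jog '[[0.1,0,1,0],[0.2,-0.1,3,0],[0.2,-0.1,5.5,0],[0.2,-0.1,8,0],[0.2,-0.1,10,0],[0.2,-0.1,11.5,0],[0.2,-0.1,12.2,0],[0.2,-0.1,12.5,0],[0.2,-0.1,12.7,0],[0.2,-0.1,12.7,0],[0.2,-0.1,12.7,0]]'; python3 go.py 0.406 -0.2515 0.0765
```

```text
t: 27.65
eef_pos: [0.4057, -0.2528, 0.0805]
tool_rot: [0.001, -0.048, 0.999, -0.0]
contact_force: [-0.7, -0.3, -1.5]
gripper_width: 0.354
grasp_force: 69.3
cm [-0.05  0.13  0.4 ] yaw y-axis deg 95.5 tilt -1.0 pos [ 0.4057 -0.2528  0.0805] t 27.65 w 0.354 q [ 0.29  0.38  0.17  2.15 -0.11  0.62  2.2 ]
```

```bash
python3 -m jog '[[0,0.1,0.15,0],[0,0.1,0.3,0],[0,0.1,0.4,0],[0,0.1,0.5,0],[0,0.1,0.55,0],[0,0.1,0.55,0]]'; python3 go.py 0.406 -0.2515 0.0765
```

```text
t: 28.15
eef_pos: [0.406, -0.252, 0.0763]
tool_rot: [0.001, -0.048, 0.999, -0.0]
contact_force: [-5.0, 1.0, 21.2]
gripper_width: 0.356
grasp_force: 71.5
cm [-0.    0.05 -0.02] yaw y-axis deg 95.5 tilt -1.0 pos [ 0.406  -0.252   0.0763] t 28.15 w 0.356 q [ 0.29  0.38  0.17  2.16 -0.11  0.61  2.2 ]
```

```bash
python3 -m jog '[[0,0,-0.1,0],[0,0,-0.1,0],[0,0,-0.1,0],[0,0,-0.1,0],[0,0,-0.1,0],[0,0,-0.1,0],[0,0,-3,0],[0,0,-6,0],[0,0,-10,0],[0,0,-13,0],[0,-3,-15,0],[0,-7,-15,0],[0,-11,-15,0],[0,-15,-15,0],[0,-18,-15,0],[0,-18,-15,0],[0,-18,-15,0],[0,-18,-15,0]]' -1; python3 - <<'E'
from station import bot
from h import *
T=bot.read_camera("top");S=bot.read_camera("side");c=bot.read_camera("wrist")
for col in H:
  for t in blobs(T,col,60):
    for s in blobs(S,col,60):
        p,e=tri(ray(T,t[0]),ray(S,s[0]))
        if e<.006 and -.01<p[2]<.13: print(col,t[0].round(),s[0].round(),p.round(4),"gap",round(e,4))
print([ (b[0],b[1]) for b in blobs(c,"blue")])
cv2.imwrite("pics/end.png",np.hstack([T["pixels"][60:360,120:520],S["pixels"][50:350,180:580]])[:,:,::-1])
E
```

```text
t: 29.65
eef_pos: [0.4221, -0.4299, 0.2236]
tool_rot: [-0.0, -0.048, 0.999, 0.001]
contact_force: [0.4, -0.5, -0.6]
gripper_width: 0.997
grasp_force: 0.0
red [360. 251.] [379. 213.] [ 0.4476 -0.1018  0.0055] gap 0.0002
red [360. 251.] [386. 176.] [ 0.438  -0.0909  0.1192] gap 0.0007
red [124.  81.] [ 33. 253.] [0.8246 0.4716 0.0127] gap 0.0021
yellow [267. 159.] [240. 216.] [0.6501 0.12   0.0022] gap 0.0056
yellow [260. 146.] [235. 190.] [0.6522 0.1208 0.0752] gap 0.0004
yellow [469. 138.] [362. 128.] [ 0.7176 -0.3459  0.0065] gap 0.0022
green [462. 191.] [397. 127.] [ 0.5674 -0.2955  0.0924] gap 0.0048
blue [446. 273.] [444. 159.] [ 0.4055 -0.2559  0.0956] gap 0.0018
blue [428. 274.] [434. 193.] [ 0.4054 -0.2469  0.0074] gap 0.0001
[(array([536.71153663, 186.5325331 ]), 1749.5), (array([487.00294985, 155.87315634]), 113.0), (array([485.2344454 , 163.51169591]), 3477.0)]
```

View pics/end.png

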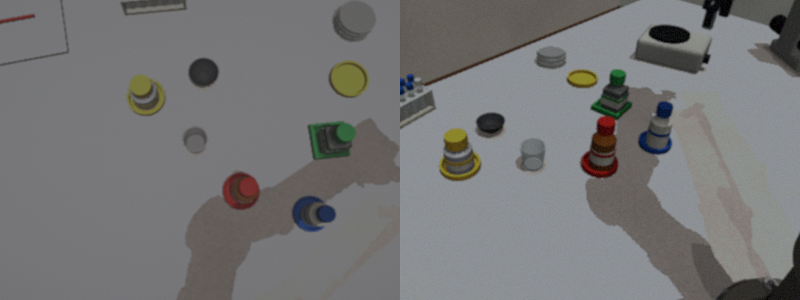

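All four bottles stand upright in their trays, seen from the top at composite (240,190), (146,96), (332,140) and (315,213). The measured cap heights are right, and the beaker (195,140) and dish (203,72) are unmoved.

```bash
python3 -c "
from station import bot
print(bot.hand_in())"
```

```text
the job is handed in; nothing more can be done
None
```

All four bottles stand upright in the trays matching their caps, placed in the order red, yellow, green, blue, with the beaker and dish left where they were; I handed the job in at about 30 s, and the hand-in returned no verdict.

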